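# Fit the hook collar to the paint stand and hang the strainer

### The arm

A 7-joint arm with a two-finger parallel gripper is mounted at the origin on the work surface. World frame = base frame: x ahead of the robot, y to its left, z up, the work surface at z = 0. Lengths are in m, angles in rad, forces in N, time in s.
With the tool pointing down it reaches from about 0.425 to 0.875 m from the base axis. Payload 8.4 kg.
Tool frame: the origin (TCP) lies at the very end of the fingers, on their centre line; the grasp point (between the pads) lies 19 mm behind it; z points along the fingers, y is the line along which they close (so a half turn about z gives the same grasp; the last joint's range is limited). The gripper opens to 87 mm and grips with 3 to 60 N. Pads are 19 mm wide; open, the fingers measure 117 mm over their backs; the gripper's body (75 mm by 190 mm) begins 51 mm behind the grasp point.
Start: joints at [-1.405, 0.333, 0.04, 1.465, -0.013, 1.343, -0.059], TCP at [0.17, 0.627, 0.192] pointing down, gripper open.
Joint ranges: [-2.58, 2.58], [-0.38, 2.09], [-1.3, 1.39], [0.25, 2.4], [-1.5, 4.64], [0.08, 2.09], [-2.65, 2.65]. Speed limits (rad/s): [2.22, 2.22, 2.79, 2.79, 3.14, 3.14, 3.14].

### API

Orientations are given as a unit quaternion [w, x, y, z].
In Python, from cell import get_state, snapshot, calibration, close_job gives the robot as it stands.
- The arm moves only by the tool servo_tool, never from a script. Its argument "moves" is a list of rows, each a list of 3 entries, a list of its own where there are three numbers: the turn, a rotation vector about the world's x, y, z normalised to -1 to 1, where 1 is 0.08 rad, then the shift along the world's x, y, z normalised to -1 to 1, where 1 is 50 mm, then the closure, from 0 (fully open) to 1 (shut). In form: [[[rx, ry, rz], [tx, ty, tz], gripper], ...]. A call has 1 to 12 rows; each row shifts and turns the commanded pose from where the row before left it; what a row does not reach is not made up. A row lasts 1/10 s, in which the tool goes at most 50 mm and 8.59 degrees, less where a joint would pass 70% of its speed; a pose out of reach is approached as far as the arm can. A call with a number of a shift or a turn outside -1 to 1 is refused whole. A call with a gripper value outside its range is refused whole. The fingers move at their own pace and stop on an object; "force" is the grip in N (left out, the last holds). Time passes only in rows, so rows that do not move let the fingers close. It gives the time, the measured TCP pose, the force, the opening and the grip force at its end, in the units of the state.
- get_state(): the state, without advancing time (a new reading comes with each control period).
- snapshot(name): name is "scene" or "top" or "wrist"; returns the picture (384x512x3 uint8, red, green, blue); there is no depth.
- calibration(name): a dict with "fovy" (degrees; the focal length in pixels is half the picture's height over the tangent of half this angle, whatever the lens; pixels are square), "cx", "cy" (the principal point, pixels), "pose" (4x4, takes a point from camera to world coordinates). Camera axes: x right, y down, z forward; pixel columns grow to the right and rows downward; lengths in m; the calibration is good to about 2 mm. A picture is of the moment at which its call begins: read the wrist's pose just before it. calibration takes no time and is no camera call; for the wrist camera it gives the pose at the moment of the call.
- close_job(): hands the job in; it is judged then, once.
The state is a dict: "time": time; "joint_positions": joint angles; "joint_velocities": joint speeds; "effort": joint torques, N m; "eef_pos": TCP position; "tool_rot": TCP orientation; "ft_force": force on the tool from outside, world axes, zero at the start; "wrist_torque": the same for the moment, N m; "gripper_width": finger opening in m; "finger_force": force on a finger pad.
Only numpy, scipy, OpenCV 4.12 (cv2) and the standard library are available. Lean on these libraries where they do the work, as an engineer would, in place of code of your own. Each camera call takes 0.05 s, during which the arm holds its last target. There are 200 camera calls.

### The job

Set up the straining stand for the next batch of paint: slide the blue hook collar down over the stand's steel column, turning it by feel until its notch drops over the red lug and it sits fully home, and let go; then hang the strainer by its red handle in the collar's hook. Never press the collar against the stand with more than 80 N, and leave the other loose things on the bench where they are.

Things in the scene. Friction and masses are not known exactly. Their poses are not given: they have to be found in the camera images.
- stand: Fixed stand: grey base 130 x 130 x 14 mm, upright column; origin under the base centre, z up the column. Steel column 24 mm in diameter above the ring, last 12 mm tapering to a 12 mm tip at 199 mm. Brass swivel ring, very stiff, 52 mm across, with one red lug on top; the lug points anywhere within 0.45 rad either side of the stand's +x; this angle is not measured.
- seat (a point): Point on the stand: column axis at the top face of the swivel ring (130 mm above the base's underside); axes as the stand's. The red lug rises from this face: 6 mm wide, 8 mm high, 14 to 24 mm from the axis.
- collar: Blue sleeve 44 mm across, 27 mm bore, 65 mm high, upright; origin at the centre of its underside. 8 mm steel hook arm along its +x at 56 mm height, upturned tip 99 mm out, 76 mm high. Notch in the lower edge at +x, under the arm: 10 mm wide, 10 mm high; fits the lug with 0.08 rad to spare each way. About 0.25 kg. Home: underside on the ring; standing on the lug it is 8 mm too high.
- saddle (a point): Lowest point of the top side of the hook's bar, where the handle is to rest: 78 mm out along the collar's +x and 54 mm above its underside; axes as the collar's.
- strainer: Steel strainer basket: cup 68 mm across, 55 mm high, with a rigid upright red handle of 8 mm round bar: its level top runs along the strainer's own y, 50 mm either side of the middle, bar centre 120 mm above the underside; its sides go down to the rim. Origin: centre of the underside, z up. About 0.15 kg.
- bail (a point): Middle of the handle's top bar (bar centre), 120 mm above the strainer's underside.
- tin: Bystander: paint tin, 90 mm across, 104 mm high; origin at the centre of its underside.
- hardener: Bystander: black bottle, 60 mm across, 150 mm high; origin at the centre of its underside.
- spacer: Bystander: plain blue spacer ring without a hook, 44 mm across, 45 mm high; not to be used; origin at the centre of its underside.
- scanner: Bystander: hand-held code scanner lying down, about 180 mm long, 50 mm wide, 35 mm high; origin under its body.
- cup: Bystander: clear mixing cup, 84 mm across, 90 mm high, on the bench scale; origin at the centre of its underside.
- spatula: Bystander: spatula lying on the bench; origin under its middle.

How it is judged:
By the outcome, as a careful person would: the job done as asked, in the order asked, and still so for the second after the job is handed in, with the robot touching nothing.
It also fails if it takes over 72 s, if anything falls off the work surface, if the arm or the gripper's body presses on something with over 40 N, if the wrist force passes 120 N, or if a joint passes its speed limit or range.

## Working session

There is one attempt and no reset: what is moved stays moved. The work goes in short steps, Python scripts to look and compute and a tool call to move; the robot and the scene stay as the last step left them, time stands still between calls to the robot, and variables do not carry over. Pictures are saved under pics/ and viewed, at most 10 in all, crops included, and the job is handed in when it is done.

Besides the shell and the picture viewer there is one more tool, called after "Request:" as name([rows], argument=value, ...), one row to a line, values as JSON. servo_tool: Moves the arm, as the interface text tells. Its arguments: {"type":"object","properties":{"moves":{"type":"array"},"force":{"type":"number"}},"required":["moves"]}

```bash
ls; mkdir -p pics
python3 - <<'E'
from cell import *
import cv2,numpy as np
for n in ("scene","top"):
    cv2.imwrite(f"pics/{n}0.png",snapshot(n)[:,:,::-1])
    c=calibration(n);print(n,c["fovy"],c["cx"],c["cy"],np.round(c["pose"],4).tolist())
s=get_state();print(s)
E
```

```text
pics
scene 50.26825697735188 249.4416392579429 184.0925842034328 [[-0.6968, 0.474, -0.5383, 1.1756], [0.7172, 0.4699, -0.5146, 0.6371], [0.009, -0.7446, -0.6674, 0.9085], [0.0, 0.0, 0.0, 1.0]]
top 44.23274125392716 249.6360090281612 188.2936486450053 [[0.0108, -0.9862, 0.1654, 0.3355], [-0.9997, -0.0142, -0.0193, 0.0244], [0.0213, -0.1651, -0.986, 1.4077], [0.0, 0.0, 0.0, 1.0]]
{'time': 0.1, 'joint_positions': array([-1.40520495,  0.3338406 ,  0.03990283,  1.46622008, -0.01337674,
        1.34327578, -0.05851801]), 'joint_velocities': array([ 0.00343399, -0.00135629, -0.00175494, -0.00035905, -0.00060597,
        0.00312892, -0.0004022 ]), 'effort': array([ 3.72743147e-03, -6.57812262e+01,  1.33980665e+00, -4.04706252e+01,
       -5.95150818e-02,  4.10450518e-02,  9.48712545e-05]), 'eef_pos': array([0.17004039, 0.62686833, 0.1910302 ]), 'tool_rot': array([-3.23521754e-05,  1.32037329e-01,  9.91244469e-01, -7.38345422e-04]), 'ft_force': array([ 0.04226142,  0.30773757, -0.19424096]), 'wrist_torque': array([ 0.01953938, -0.01766838, -0.05114497]), 'finger_force': 0.0, 'gripper_width': 0.08698825925371964}
```

View pics/scene0.png

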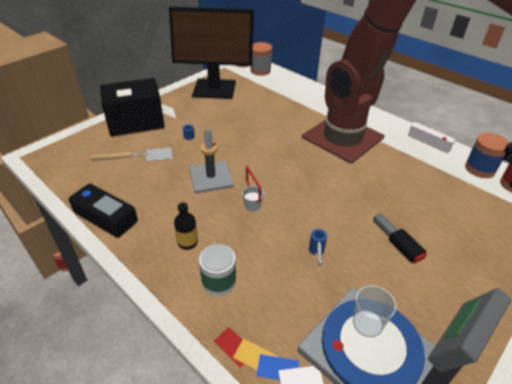

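View pics/top0.png

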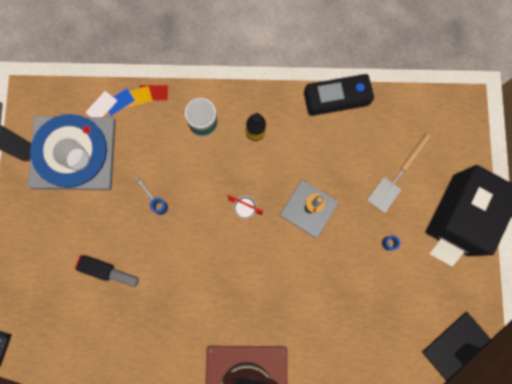

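Scene: the collar is near top-view (159,205) with its hook towards (138,178). The strainer is at (245,207), the stand at (309,208) with its ring near (316,204), and the plain spacer at (391,242).

```bash
cat > h.py <<'E'
from cell import *
import cv2,numpy as np
def ray(n,uv,z,c=None):
    c=c or calibration(n);P=np.array(c["pose"]);f=192/np.tan(np.radians(c["fovy"])/2)
    d=P[:3,:3]@np.array([(uv[0]-c["cx"])/f,(uv[1]-c["cy"])/f,1]);o=P[:3,3]
    return o+d*(z-o[2])/d[2]
def proj(n,p,c=None):
    c=c or calibration(n);P=np.array(c["pose"]);f=192/np.tan(np.radians(c["fovy"])/2)
    q=P[:3,:3].T@(np.array(p)-P[:3,3]);return np.array([f*q[0]/q[2]+c["cx"],f*q[1]/q[2]+c["cy"]])
def tri(obs):
    A=np.zeros((3,3));b=np.zeros(3)
    for n,uv in obs:
        P=np.array(calibration(n)["pose"]);o=P[:3,3];d=ray(n,uv,0)-o;d/=np.linalg.norm(d);M=np.eye(3)-np.outer(d,d);A+=M;b+=M@o
    return np.linalg.solve(A,b)
def blobs(hsv,lo,hi,mn=8):
    m=cv2.inRange(hsv,np.array(lo),np.array(hi));k,l,st,ce=cv2.connectedComponentsWithStats(m)
    return [(st[i,4],ce[i].round(1).tolist(),st[i,:4].tolist()) for i in range(1,k) if st[i,4]>=mn]
E
python3 - <<'E'
from h import *
for n in("top","scene"):
    im=cv2.imread(f"pics/{n}0.png");h=cv2.cvtColor(im,cv2.COLOR_BGR2HSV)
    print(n,"blue",blobs(h,(100,120,40),(125,255,255)));print("red",blobs(h,(0,170,90),(6,255,255),3),blobs(h,(172,150,90),(180,255,255),3));print("brass",blobs(h,(12,150,150),(25,255,255)))
print("collar",ray("top",(159,205),.065),"hooktip",ray("top",(138,178),.07))
print("bail",ray("top",(228,196),.12),ray("top",(262,212),.12))
print("ring",ray("top",(316,204),.13),"base corners",[ray("top",p,.014).round(3) for p in((305,180),(338,203),(317,236),(282,213))])
im=cv2.imread("pics/top0.png")[160:256,130:350];cv2.imwrite("pics/c1.png",cv2.resize(im,None,fx=3.6,fy=3.6,interpolation=2))
E
```

```text
top blue [(np.int32(81), [359.6, 86.6], [355, 82, 10, 10]), (np.int32(270), [121.3, 100.8], [109, 89, 24, 26]), (np.int32(2148), [68.2, 152.0], [30, 115, 76, 72]), (np.int32(116), [158.1, 205.5], [151, 199, 16, 14]), (np.int32(96), [391.3, 242.4], [384, 236, 15, 13])]
red [(np.int32(229), [159.0, 91.8], [150, 85, 18, 15]), (np.int32(16), [86.0, 129.5], [84, 128, 5, 4]), (np.int32(34), [231.9, 198.4], [228, 196, 11, 6]), (np.int32(29), [258.6, 210.6], [254, 207, 9, 7]), (np.int32(18), [77.6, 261.6], [75, 256, 6, 12])] [(np.int32(15), [86.5, 128.7], [83, 127, 7, 6])]
brass [(np.int32(334), [141.0, 96.0], [126, 86, 27, 23]), (np.int32(119), [312.8, 204.2], [307, 195, 17, 17])]
scene blue [(np.int32(5032), [288.6, 29.0], [199, 0, 159, 80]), (np.int32(2284), [455.3, 60.8], [394, 34, 118, 56]), (np.int32(15), [204.6, 65.4], [203, 64, 4, 4]), (np.int32(102), [188.2, 131.5], [184, 126, 9, 13]), (np.int32(451), [483.5, 161.3], [469, 147, 34, 25]), (np.int32(72), [85.8, 193.0], [81, 189, 11, 9]), (np.int32(231), [317.1, 239.7], [310, 230, 16, 23]), (np.int32(3019), [371.9, 351.5], [323, 301, 101, 83]), (np.int32(585), [273.6, 365.8], [257, 355, 41, 24])]
red [(np.int32(29), [251.6, 174.8], [247, 167, 12, 18]), (np.int32(49), [419.7, 256.9], [414, 253, 12, 9]), (np.int32(49), [60.3, 263.5], [56, 260, 9, 8]), (np.int32(442), [228.9, 342.8], [215, 328, 28, 38]), (np.int32(47), [337.6, 345.1], [334, 342, 8, 7])] [(np.int32(9), [334.8, 342.3], [333, 341, 6, 5]), (np.int32(8), [337.5, 348.6], [334, 347, 8, 3])]
brass [(np.int32(514), [248.3, 353.2], [234, 339, 38, 30])]
collar [0.50869491 0.25628777 0.065     ] hooktip [0.58522893 0.31870118 0.07      ]
bail [0.52914298 0.05858346 0.12      ] [ 0.48608282 -0.03539967  0.12      ]
ring [ 0.50888019 -0.18262643  0.13      ] base corners [array([ 0.597, -0.169,  0.014]), array([ 0.529, -0.267,  0.014]), array([ 0.429, -0.203,  0.014]), array([ 0.496, -0.1  ,  0.014])]
```

View pics/c1.png

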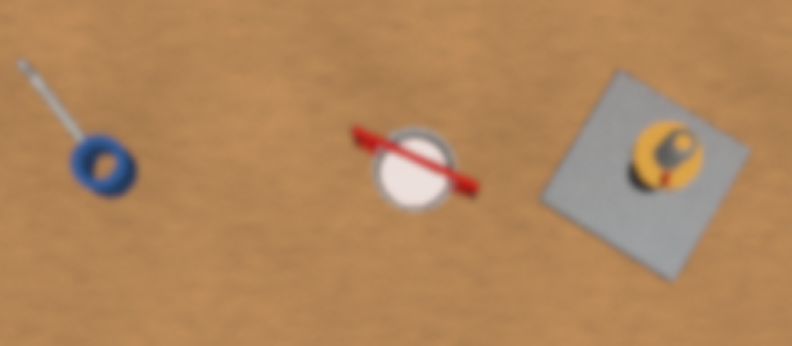

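The crop shows the red lug at (665,178), below the ring centre at (668,154), so it points towards the robot (-x). The collar's hook points to about 39° in the world. The strainer's handle runs at about 65°.

Request:
servo_tool([
  [[0,0,-1],[0.29,-0.31,0.1],0],
  [[0,0,-1],[0.29,-0.31,0.1],0],
  [[0,0,-1],[0.29,-0.31,0.1],0],
  [[0,0,-1],[0.29,-0.31,0.1],0],
  [[0,0,-1],[0.29,-0.31,0.1],0],
  [[0,0,-1],[0.29,-0.31,0.1],0],
  [[0,0,-1],[0.29,-0.31,0.1],0],
  [[0,0,-1],[0.29,-0.31,0.1],0],
  [[0,0,-1],[0.29,-0.31,0.1],0],
  [[0,0,-1],[0.29,-0.31,0.1],0],
  [[0,0,-1],[0.29,-0.31,0.1],0],
  [[0,0,-1],[0.29,-0.31,0.1],0],
])

```text
time: 1.3
eef_pos: [0.3445, 0.4404, 0.2517]
tool_rot: [-0.0, 0.576, 0.817, -0.0]
ft_force: [0.5, 0.3, 0.1]
gripper_width: 0.0869
finger_force: 0.0
```

Request:
servo_tool([
  [[0,0,-1],[0.27,-0.31,0.1],0],
  [[0,0,-1],[0.27,-0.31,0.1],0],
  [[0,0,-1],[0.27,-0.31,0.1],0],
  [[0,0,-1],[0.27,-0.31,0.1],0],
  [[0,0,-1],[0.27,-0.31,0.1],0],
  [[0,0,-1],[0.27,-0.31,0.1],0],
  [[0,0,-1],[0.27,-0.31,0.1],0],
  [[0,0,-1],[0.27,-0.31,0.1],0],
  [[0,0,-1],[0.27,-0.31,0.1],0],
  [[0,0,-1],[0.27,-0.31,0.1],0],
  [[0,0,-1],[0.27,-0.31,0.1],0],
  [[0,0,-1],[0.27,-0.31,0.1],0],
])

```text
time: 2.5
eef_pos: [0.5064, 0.2545, 0.3117]
tool_rot: [0.0, 0.888, 0.459, -0.0]
ft_force: [-0.4, 0.4, 0.1]
gripper_width: 0.0872
finger_force: 0.0
```

Request:
servo_tool([
  [[0,0,-0.9],[0,0,0],0],
  [[0,0,-0.9],[0,0,0],0],
  [[0,0,-0.9],[0,0,0],0],
  [[0,0,-0.8],[0,0,0],0],
  [[0,0,0],[0,0,0],0],
])

```text
time: 3.0
eef_pos: [0.5059, 0.2552, 0.3115]
tool_rot: [0.0, 0.943, 0.331, -0.0]
ft_force: [-0.4, 0.5, 0.7]
gripper_width: 0.0867
finger_force: 0.0
```

Run:
```python
from h import *
from scipy.spatial.transform import Rotation as R
s=get_state();c=calibration("wrist");im=snapshot("wrist")[:,:,::-1];cv2.imwrite("pics/w1.png",im)
print(s["time"],s["eef_pos"],s["tool_rot"]);T=R.from_quat(np.roll(s["tool_rot"],-1)).as_matrix();print(T.round(3).tolist())
P=np.array(c["pose"]);print("cam in tool",(T.T@(P[:3,3]-s["eef_pos"])).round(4),(T.T@P[:3,:3]).round(3).tolist(),c["fovy"],c["cx"],c["cy"])
```

```text
3.0 [0.50594227 0.25521982 0.31151092] [ 8.01046456e-05  9.43467623e-01  3.31464518e-01 -3.35025608e-04]
[[0.78, 0.625, -0.001], [0.625, -0.78, -0.0], [-0.001, -0.0, -1.0]]
cam in tool [ 0.0704 -0.0015 -0.1928] [[-0.0, -0.967, -0.256], [1.0, -0.001, 0.0], [-0.001, -0.256, 0.967]] 58.32559944463882 259.32927104235944 193.629979229631
```

View pics/w1.png

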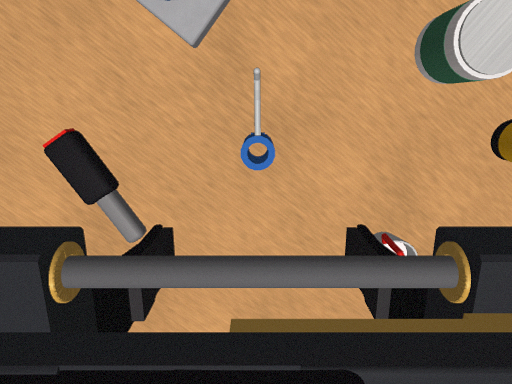

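The wrist view shows the collar's top ring at about (258,150) and the hook running straight up the picture to its tip at (256,72). The tool's yaw is therefore almost aligned with the hook.

Run:
```python
from h import *
im=cv2.imread("pics/w1.png");h=cv2.cvtColor(im,cv2.COLOR_BGR2HSV)
m=cv2.inRange(h,(100,120,40),(125,255,255));m[:110]=0;m[190:]=0
v,u=np.nonzero(m);print(u.min(),u.max(),v.min(),v.max())
# lower half arc of the outer edge = top rim: backproject to z=.065 and fit circle
pts=[]
for r in range(150,v.max()+1):
    w=u[v==r]
    if len(w): pts+= [ray("wrist",(w.min()-.5,r),.065),ray("wrist",(w.max()+.5,r),.065)]
p=np.array(pts)[:,:2];A=np.c_[2*p,np.ones(len(p))];x=np.linalg.lstsq(A,(p**2).sum(1),rcond=None)[0]
print("centre",x[:2],"r",np.sqrt(x[2]+x[:2]@x[:2]))
e=ray("wrist",(256.3,73),.076);print("tip",e,np.degrees(np.arctan2(*(e[:2]-x[:2])[::-1])),np.linalg.norm(e[:2]-x[:2]))
for a in((257.6,130),(257,90)):print(ray("wrist",a,.058))
```

```text
241 274 133 169
centre [0.50980519 0.26328989] r 0.021844248181015633
tip [0.58385579 0.32421458 0.076     ] 39.445635759720645 0.09589217303096367
[0.53203203 0.28074872 0.058     ]
[0.5697982  0.31202321 0.058     ]
```

Request:
servo_tool([
  [[0,0,0.17],[0.04,0.08,-0.5],0],
  [[0,0,0],[0.04,0.08,-0.6],0],
  [[0,0,0],[0,0,-0.6],0],
  [[0,0,0],[0,0,-0.6],0],
  [[0,0,0],[0,0,-0.6],0],
  [[0,0,0],[0,0,-0.6],0],
  [[0,0,0],[0,0,-0.6],0],
  [[0,0,0],[0,0,-0.6],0],
  [[0,0,0],[0,0,-0.5],0],
  [[0,0,0],[0,0,-0.35],0],
  [[0,0,0],[0,0,-0.2],0],
  [[0,0,0],[0,0,0],0],
])

```text
time: 4.25
eef_pos: [0.5093, 0.2628, 0.0232]
tool_rot: [0.0, 0.941, 0.339, -0.001]
ft_force: [-1.2, -0.1, 0.1]
gripper_width: 0.087
finger_force: 0.0
```

Request:
servo_tool([
  [[0,0,0],[0,0,0],1],
  [[0,0,0],[0,0,0],1],
  [[0,0,0],[0,0,0],1],
  [[0,0,0],[0,0,0],1],
  [[0,0,0],[0,0,0],1],
  [[0,0,0],[0,0,0],1],
  [[0,0,0],[0,0,0],1],
  [[0,0,0],[0,0,0],1],
  [[0,0,0],[0,0,0],1],
  [[0,0,0],[0,0,0],1],
], force=40)

```text
time: 5.25
eef_pos: [0.5103, 0.2632, 0.0244]
tool_rot: [0.0, 0.941, 0.338, 0.0]
ft_force: [-0.1, -0.9, 2.2]
gripper_width: 0.0431
finger_force: 40.0
```

Request:
servo_tool([
  [[0,0,0],[0,0,0.3],1],
  [[0,0,0],[0,0,0.7],1],
  [[0,0,0],[0,0,0.9],1],
  [[0,0,0],[0,0,0.9],1],
  [[0,0,0],[0,0,0.9],1],
  [[0,0,0],[0,0,0.9],1],
  [[0,0,0],[0,0,0.7],1],
  [[0,0,1],[0.05,-0.29,0.2],1],
  [[0,0,1],[0.05,-0.29,0],1],
  [[0,0,1],[0.05,-0.29,0],1],
  [[0,0,1],[0.05,-0.29,0],1],
  [[0,0,1],[0.05,-0.29,0],1],
])

```text
time: 6.45
eef_pos: [0.5222, 0.1898, 0.2999]
tool_rot: [-0.0, 0.854, 0.52, -0.0]
ft_force: [-0.3, 0.4, -1.9]
gripper_width: 0.0427
finger_force: 40.0
```

Request:
servo_tool([
  [[0,0,1],[0.05,-0.29,0],1],
  [[0,0,1],[0.05,-0.29,0],1],
  [[0,0,1],[0.05,-0.29,0],1],
  [[0,0,1],[0.05,-0.29,0],1],
  [[0,0,1],[0.05,-0.29,0],1],
  [[0,0,1],[0.05,-0.29,0],1],
  [[0,0,1],[0.05,-0.29,0],1],
  [[0,0,1],[0.05,-0.29,0],1],
  [[0,0,1],[0.05,-0.29,0],1],
  [[0,0,1],[0.05,-0.29,0],1],
  [[0,0,1],[0.05,-0.29,0],1],
  [[0,0,1],[0.05,-0.29,0],1],
])

```text
time: 7.65
eef_pos: [0.5521, 0.016, 0.2999]
tool_rot: [-0.0, 0.518, 0.856, -0.0]
ft_force: [-0.4, 0.7, -3.5]
gripper_width: 0.0427
finger_force: 40.0
```

Request:
servo_tool([
  [[0,0,1],[0.05,-0.29,0],1],
  [[0,0,1],[0.05,-0.29,0],1],
  [[0,0,1],[0.05,-0.29,0],1],
  [[0,0,1],[0.05,-0.29,0],1],
  [[0,0,1],[0.05,-0.29,0],1],
  [[0,0,1],[0.05,-0.29,0],1],
  [[0,0,1],[0.05,-0.29,0],1],
  [[0,0,1],[0.05,-0.29,0],1],
  [[0,0,1],[0.05,-0.29,0],1],
  [[0,0,1],[0.05,-0.29,0],1],
  [[0,0,0],[0,0,0],1],
  [[0,0,0],[0,0,0],1],
])

```text
time: 8.85
eef_pos: [0.5773, -0.1279, 0.2996]
tool_rot: [-0.0, 0.147, 0.989, 0.0]
ft_force: [-0.2, 0.1, -3.5]
gripper_width: 0.0431
finger_force: 40.0
```

Run:
```python
from h import *
s=get_state();im=snapshot("wrist")[:,:,::-1];cv2.imwrite("pics/w2.png",im)
print(s["time"],s["eef_pos"],s["tool_rot"],s["joint_positions"].round(2),s["gripper_width"])
for z in(.13,.199):print(proj("wrist",(.511,-.183,z)))
```

```text
8.85 [ 0.57726617 -0.12790197  0.29964393] [-1.69755738e-04  1.46602863e-01  9.89195401e-01  1.75779381e-04] [-0.44  0.2   0.7   1.47 -0.13  1.52  1.53] 0.04305755329639629
[187.88995431 125.46303215]
[171.52416012 130.87277052]
```

View pics/w2.png

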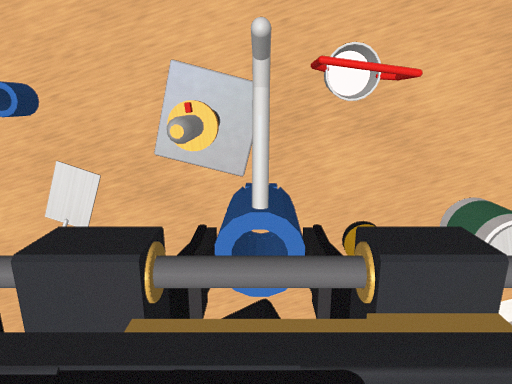

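This wrist view shows the brass ring near (193,126), the lug at (188,107) and the column tip at (177,131). The handle bar runs from (316,65) to (420,73), and the held hook lies straight along the tool's x.

Run:
```python
from h import *
im=cv2.imread("pics/w2.png");h=cv2.cvtColor(im,cv2.COLOR_BGR2HSV);c=calibration("wrist")
R=blobs(h[80:170,150:230],(0,150,80),(7,255,255),5)+blobs(h[80:170,150:230],(170,150,80),(180,255,255),5);print("lug",R)
m=cv2.inRange(h,(20,100,100),(32,255,255));m[:90]=0;m[170:]=0;m[:,:150]=0;m[:,230:]=0
cv2.imwrite("pics/m.png",m)
k,l,st,ce=cv2.connectedComponentsWithStats(m);print(st[1:],ce[1:])
ring=[max(range(1,k),key=lambda i:st[i,4])][0]
mm=(l==ring).astype(np.uint8);ct=max(cv2.findContours(mm,0,1)[0],key=len);hull=cv2.convexHull(ct)[:,0]
p=np.array([ray("wrist",q,.13,c)[:2] for q in hull.astype(float)])
from scipy.optimize import least_squares
r=least_squares(lambda x:np.hypot(*(p-x).T)-.026,p.mean(0),loss="soft_l1",f_scale=.0007);print("ring centre",r.x,(r.fun*1e3).round(1))
g=ce[ring]
# steel tip cap
print("tip cand",[(ce[i],ray("wrist",ce[i],.199,c)) for i in range(1,k) if i!=ring and st[i,4]>20])
a,uv,_=max(R);uv=np.array(uv)+[150,80]
for z in(.134,.138):
    q=ray("wrist",uv,z,c)[:2]-r.x;print("lug",uv,q,np.hypot(*q),np.degrees(np.arctan2(q[1],q[0])))
# strainer handle
R=cv2.inRange(h,(0,170,80),(7,255,255))|cv2.inRange(h,(172,170,80),(180,255,255));R[:,:290]=0;R[100:]=0;v,u=np.nonzero(R)
print("handle",u.min(),u.max(),v[u==u.min()],v[u==u.max()]);
for a in (320,340,360,380,400,415):
    w=v[u==a];print(a,w.min(),w.max())
```

```text
lug [(np.int32(56), [37.6, 27.2], [34, 23, 8, 10])]
[[ 168  100   49   51 1053]
 [ 167  123    1    1    1]
 [ 170  125   14   13  139]] [[197.62203229 124.65052232]
 [167.         123.        ]
 [176.23021583 131.0647482 ]]
ring centre [ 0.51247554 -0.17934764] [-0.2 -0.3 -0.3 -0.2 -0.2 -0.1 -0.1 -0.1 -0.2 -0.3 -0.4 -0.5 -0.4 -0.5
 -0.6 -0.5 -0.4 -0.4 -0.4 -0.3 -0.4 -1.3 -0.5 -0.4 -0.5 -0.5 -0.6 -0.3
 -0.2]
tip cand [(array([176.23021583, 131.0647482 ]), array([ 0.51229498, -0.17926628,  0.199     ]))]
lug [187.6 107.2] [-0.01865344  0.0030922 ] 0.01890800290981788 170.58761900423252
lug [187.6 107.2] [-0.01847529  0.00387868] 0.018878041199148134 168.1435772607823
handle 311 422 [63 64 65 66 67] [72 73]
320 56 70
340 59 65
360 62 68
380 64 76
400 66 79
415 68 76
```

Request:
servo_tool([
  [[0,0,0.3],[-0.325,-0.257,0],1],
  [[0,0,0.3],[-0.325,-0.257,0],1],
  [[0,0,0.3],[-0.325,-0.257,0],1],
  [[0,0,0.28],[-0.325,-0.257,0],1],
  [[0,0,0],[0,0,0],1],
  [[0,0,0],[0,0,-0.4],1],
  [[0,0,0],[0,0,-0.4],1],
  [[0,0,0],[0,0,-0.4],1],
  [[0,0,0],[0,0,-0.2],1],
  [[0,0,0],[0,0,0],1],
])

```text
time: 9.9
eef_pos: [0.5122, -0.1784, 0.2283]
tool_rot: [-0.001, 0.098, 0.995, 0.0]
ft_force: [-0.6, 0.2, -2.2]
gripper_width: 0.0431
finger_force: 40.0
```

Request:
servo_tool([
  [[0,0,0],[0,-0.016,-0.2],1],
  [[0,0,0],[0,0,-0.2],1],
  [[0,0,0],[0,0,-0.2],1],
  [[0,0,0],[0,0,0],1],
])

```text
time: 10.3
eef_pos: [0.5118, -0.1804, 0.1978]
tool_rot: [-0.001, 0.098, 0.995, -0.0]
ft_force: [-0.8, -0.9, -3.2]
gripper_width: 0.0433
finger_force: 40.0
```

Request:
servo_tool([
  [[0,0,0],[0,0,-0.2],1],
  [[0,0,0],[0,0,-0.2],1],
  [[0,0,0],[0,0,-0.1],1],
  [[0,0,0],[0,0,0],1],
])

```text
time: 10.7
eef_pos: [0.5121, -0.1804, 0.1733]
tool_rot: [-0.001, 0.098, 0.995, -0.0]
ft_force: [-1.3, -0.9, -3.1]
gripper_width: 0.0429
finger_force: 40.0
```

Request:
servo_tool([
  [[0,0,0],[0,0,-0.1],1],
  [[0,0,0],[0,0,-0.08],1],
  [[0,0,0],[0,0,-0.04],1],
  [[0,0,0],[0,0,0],1],
])

```text
time: 11.1
eef_pos: [0.5124, -0.1804, 0.163]
tool_rot: [-0.0, 0.098, 0.995, -0.0]
ft_force: [-2.0, -2.3, -4.8]
gripper_width: 0.0433
finger_force: 40.0
```

Request:
servo_tool([
  [[0,0,0],[0,0,-0.03],1],
  [[0,0,0],[0,0,0],1],
])

```text
time: 11.3
eef_pos: [0.5126, -0.1805, 0.1618]
tool_rot: [-0.0, 0.098, 0.995, -0.0]
ft_force: [-0.2, -1.9, -3.0]
gripper_width: 0.0432
finger_force: 40.0
```

Request:
servo_tool([
  [[0,0,0],[0,0,-0.03],1],
  [[0,0,0],[0,0,0],1],
])

```text
time: 11.5
eef_pos: [0.5126, -0.1806, 0.1603]
tool_rot: [0.0, 0.098, 0.995, -0.0]
ft_force: [0.2, -2.0, -3.4]
gripper_width: 0.043
finger_force: 40.0
```

Request:
servo_tool([
  [[0,0,0],[0,0,-0.03],1],
  [[0,0,0],[0,0,0],1],
])

```text
time: 11.7
eef_pos: [0.5126, -0.1805, 0.1588]
tool_rot: [0.0, 0.098, 0.995, -0.0]
ft_force: [-1.6, -2.9, -2.4]
gripper_width: 0.0431
finger_force: 40.0
```

No resistance 3.6 mm below the lug top, so the notch is over the lug. I'll keep lowering to the seat.

Request:
servo_tool([
  [[0,0,0],[0,0,-0.03],1],
  [[0,0,0],[0,0,-0.03],1],
  [[0,0,0],[0,0,0],1],
])

```text
time: 12.0
eef_pos: [0.5125, -0.1805, 0.1556]
tool_rot: [-0.0, 0.098, 0.995, -0.0]
ft_force: [-1.6, -3.5, -2.8]
gripper_width: 0.0432
finger_force: 40.0
```

Request:
servo_tool([
  [[0,0,0],[0,0,-0.02],1],
  [[0,0,0],[0,0,-0.02],1],
  [[0,0,0],[0,0,0],1],
])

```text
time: 12.3
eef_pos: [0.5128, -0.1805, 0.1544]
tool_rot: [0.0, 0.098, 0.995, 0.0]
ft_force: [-2.9, -2.2, 4.5]
gripper_width: 0.0431
finger_force: 40.0
```

Request:
servo_tool([
  [[0,0,0],[0,0,0],0],
  [[0,0,0],[0,0,0],0],
  [[0,0,0],[0,0,0],0],
  [[0,0,0],[0,0,0],0],
  [[0,0,0],[0,0,0],0],
  [[0,0,0],[0,0,0.2],0],
  [[0,0,0],[0,0,0.5],0],
  [[0,0,0],[0,0,0.7],0],
  [[0,0,0],[0,0,0.7],0],
  [[0,0,0],[0,0,0.7],0],
  [[0,0,0],[0,0,0.2],0],
])

```text
time: 13.4
eef_pos: [0.5138, -0.181, 0.3083]
tool_rot: [0.003, 0.098, 0.995, 0.0]
ft_force: [-0.0, -0.9, 0.1]
gripper_width: 0.0867
finger_force: 0.0
```

Request:
servo_tool([
  [[0,0,-1],[-0.03,0.11,0],0],
  [[0,0,-1],[-0.03,0.11,0],0],
  [[0,0,-1],[-0.03,0.11,0],0],
  [[0,0,-1],[-0.03,0.11,0],0],
  [[0,0,-1],[-0.03,0.11,0],0],
  [[0,0,-1],[-0.03,0.11,0],0],
  [[0,0,-1],[-0.03,0.11,0],0],
  [[0,0,-1],[-0.03,0.11,0],0],
  [[0,0,-1],[-0.03,0.11,0],0],
  [[0,0,-1],[-0.03,0.11,0],0],
  [[0,0,-1],[-0.03,0.11,0],0],
])

```text
time: 14.5
eef_pos: [0.4959, -0.1197, 0.3039]
tool_rot: [-0.0, 0.514, 0.858, -0.0]
ft_force: [-0.5, -0.6, 0.6]
gripper_width: 0.0869
finger_force: 0.0
```

Request:
servo_tool([
  [[0,0,-1],[-0.03,0.11,0],0],
  [[0,0,-1],[-0.03,0.11,0],0],
  [[0,0,-1],[-0.03,0.11,0],0],
  [[0,0,-1],[-0.03,0.11,0],0],
  [[0,0,-1],[-0.03,0.11,0],0],
  [[0,0,-1],[-0.03,0.11,0],0],
  [[0,0,-1],[-0.03,0.11,0],0],
  [[0,0,-1],[-0.03,0.11,0],0],
  [[0,0,-1],[-0.03,0.11,0],0],
  [[0,0,-1],[-0.03,0.11,0],0],
  [[0,0,-0.5],[-0.03,0.11,0],0],
  [[0,0,0],[0,0,0],0],
])

```text
time: 15.7
eef_pos: [0.4794, -0.0588, 0.3039]
tool_rot: [-0.0, 0.818, 0.575, -0.0]
ft_force: [-0.1, -0.1, -0.7]
gripper_width: 0.0867
finger_force: 0.0
```

Run:
```python
from h import *
s=get_state();im=snapshot("wrist")[:,:,::-1];cv2.imwrite("pics/w3.png",im)
print(s["time"],s["eef_pos"],s["tool_rot"],s["joint_positions"].round(2))
sc=snapshot("scene")[:,:,::-1];cv2.imwrite("pics/s3.png",sc)
a=cv2.resize(sc[90:220,150:300],None,fx=3,fy=2.95);cv2.imwrite("pics/v3.png",np.hstack([cv2.resize(im,(340,384)) if 0 else a[:384],]) )
```

```text
15.7 [ 0.47941082 -0.05879108  0.30389746] [-1.63530043e-04  8.18202745e-01  5.74929771e-01 -1.46245173e-05] [-0.55 -0.08  0.55  1.69  0.04  1.52 -0.35]
```

View pics/w3.png

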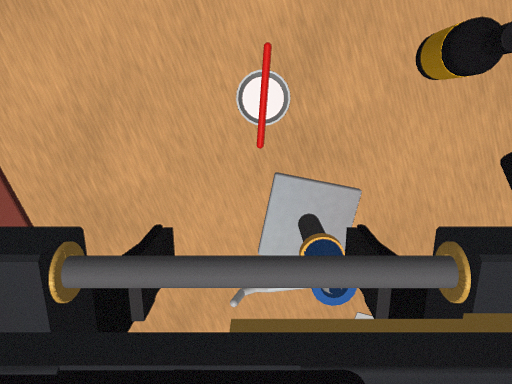

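View pics/v3.png

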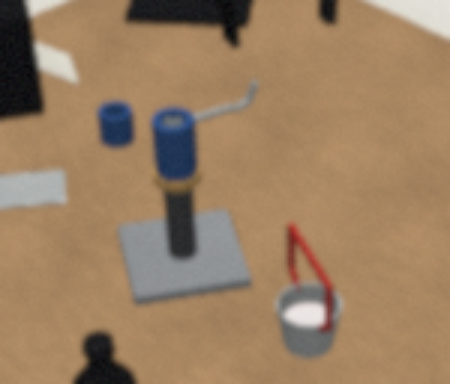

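The collar is on the ring with its hook pointing back towards the robot. In the wrist view the handle's top bar runs from (267,44) to (261,147).

Run:
```python
from h import *
im=cv2.imread("pics/w3.png");h=cv2.cvtColor(im,cv2.COLOR_BGR2HSV)
m=cv2.inRange(h,(0,170,80),(7,255,255))|cv2.inRange(h,(172,170,80),(180,255,255));m[180:]=0;m[:,:200]=0;m[:,320:]=0
v,u=np.nonzero(m);print(u.min(),u.max(),v.min(),v.max())
vx,vy,x0,y0=cv2.fitLine(np.c_[u,v].astype(np.float32),2,0,.01,.01).ravel()
q=[ray("wrist",(x0+(t-y0)*vx/vy,t),.12) for t in(v.min(),v.max())]
d=q[0]-q[1];print(q,np.linalg.norm(d),np.degrees(np.arctan2(d[1],d[0])),"mid",(q[0]+q[1])/2)
s=get_state();print(np.degrees(2*np.arctan2(s["tool_rot"][2],s["tool_rot"][1])))
# hook geometry
a=np.radians(169);hx=np.array([np.cos(a),np.sin(a)]);b=a-np.pi/2;by=np.array([np.cos(b),np.sin(b)]);c=np.array([.5124,-.1797])
for r in(.118,.078):
    for o in(-.028,.028): print(r,o,c+hx*r+by*o,np.hypot(*(c+hx*r+by*o)))
```

```text
257 270 42 148
[array([0.5306568 , 0.06049938, 0.12      ]), array([ 0.48664536, -0.03786611,  0.12      ])] 0.10776259762686359 65.894939061689 mid [0.50865108 0.01131663 0.12      ]
70.24885843963669
0.118 -0.028 [ 0.39122534 -0.1846701 ] 0.432620287032808
0.118 0.028 [ 0.40191064 -0.12969898] 0.4223197730171696
0.078 -0.028 [ 0.43049043 -0.19230246] 0.47148938946043
0.078 0.028 [ 0.44117573 -0.13733134] 0.4620561895513288
```

Request:
servo_tool([
  [[0,0,-0.3],[0.12,0.3,0],0],
  [[0,0,-0.35],[0.12,0.3,0],0],
  [[0,0,-0.3],[0.118,0.29,0],0],
  [[0,0,0],[0,0,-0.5],0],
  [[0,0,0],[0,0,-0.7],0],
  [[0,0,0],[0,0,-0.7],0],
  [[0,0,0],[0,0,-0.7],0],
  [[0,0,0],[0,0,-0.6],0],
  [[0,0,0],[0,0,-0.5],0],
  [[0,0,0],[0,0,-0.3],0],
  [[0,0,0],[0,0,0],0],
])

```text
time: 16.9
eef_pos: [0.496, -0.0155, 0.1019]
tool_rot: [-0.001, 0.839, 0.544, -0.002]
ft_force: [-0.8, -0.1, -0.1]
gripper_width: 0.0872
finger_force: 0.0
```

Request:
servo_tool([
  [[0,0,0],[0,0,0],1],
  [[0,0,0],[0,0,0],1],
  [[0,0,0],[0,0,0],1],
  [[0,0,0],[0,0,0],1],
  [[0,0,0],[0,0,0],1],
  [[0,0,0],[0,0,0],1],
  [[0,0,0],[0,0,0],1],
  [[0,0,0],[0,0,0],1],
  [[0,0,0],[0,0,0],1],
  [[0,0,0],[0,0,0],1],
  [[0,0,0],[0,0,0],1],
  [[0,0,0],[0,0,0],1],
], force=50)

```text
time: 18.1
eef_pos: [0.4975, -0.0149, 0.1038]
tool_rot: [0.0, 0.84, 0.543, -0.0]
ft_force: [0.5, 0.3, -0.4]
gripper_width: 0.003
finger_force: 0.0
```

Run:
```python
from h import *
im=snapshot("wrist")[:,:,::-1];cv2.imwrite("pics/w4.png",im);t=snapshot("scene")[:,:,::-1]
cv2.imwrite("pics/v4.png",np.hstack([cv2.resize(im,(400,300)),cv2.resize(t[120:240,190:350],(400,300))]))
```

```text
(no output)
```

View pics/v4.png

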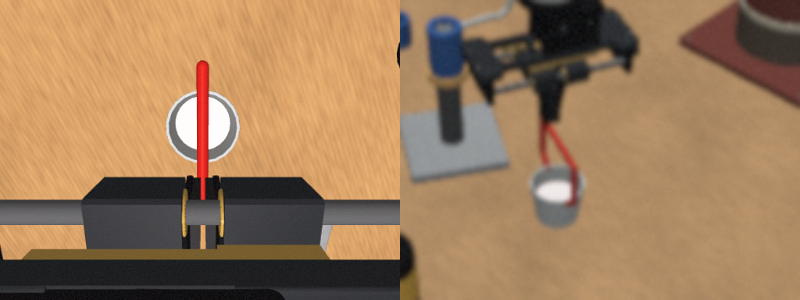

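Request:
servo_tool([
  [[0,0,0],[0,0,0],1],
  [[0,0,0],[0,0,0],1],
  [[0,0,0],[0,0,0],1],
])

```text
time: 18.5
eef_pos: [0.4975, -0.0149, 0.1038]
tool_rot: [-0.0, 0.84, 0.543, -0.0]
ft_force: [0.6, 0.3, -0.5]
gripper_width: 0.0007
finger_force: 0.0
```

Run:
```python
from h import *
s=get_state();print(s["gripper_width"],s["finger_force"],s["eef_pos"])
im=snapshot("wrist")[:,:,::-1];cv2.imwrite("pics/w5.png",cv2.resize(im[60:330,190:340],None,fx=2.2,fy=2.2))
```

```text
0.0007018818498096392 0.0 [ 0.49751258 -0.01489072  0.1038344 ]
```

View pics/w5.png

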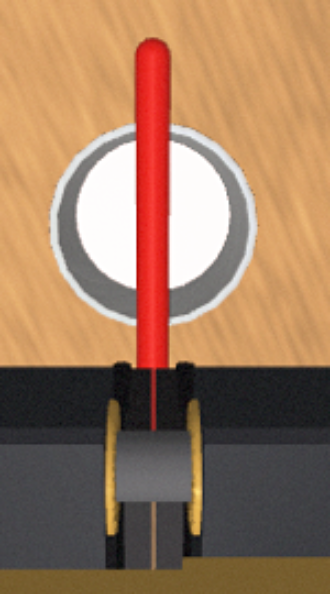

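Run:
```python
from h import *
s=get_state();e=s["eef_pos"];d=np.array([np.cos(1.15),np.sin(1.15)])
for v in(78,227,256):
  for z in(.08,.12):
    q=ray("wrist",(259,v),z);print(v,z,q,"along bar from TCP",(q[:2]-e[:2])@d)
print(proj("wrist",e),proj("wrist",e+[0,0,.019]))
for n in("top","scene"):
    im=snapshot(n)[:,:,::-1];cv2.imwrite(f"pics/{n}6.png",im);h=cv2.cvtColor(im,cv2.COLOR_BGR2HSV)
    print(n,[b for b in blobs(h,(0,150,80),(8,255,255),3)+blobs(h,(172,150,80),(180,255,255),3) if 215<b[1][0]<280 and 150<b[1][1]<230])
P=np.array(calibration("wrist")["pose"]);print(P[:3,3])
```

```text
78 0.08 [0.53135322 0.06324328 0.08      ] along bar from TCP 0.08514387494930764
78 0.12 [0.53028578 0.06086373 0.12      ] along bar from TCP 0.08253586946215372
227 0.08 [ 0.49252243 -0.02307695  0.08      ] along bar from TCP -0.009508004674338957
227 0.12 [ 0.49862282 -0.00952254  0.12      ] along bar from TCP 0.0053559060730491385
256 0.08 [ 0.48387611 -0.0422976   0.08      ] along bar from TCP -0.030583836543151194
256 0.12 [ 0.49157253 -0.02519522  0.12      ] along bar from TCP -0.011829509985222954
[261.04421459 225.97395954] [261.24341168 238.1570689 ]
top [(np.int32(44), [231.5, 198.3], [228, 195, 8, 8])]
scene [(np.int32(82), [251.1, 177.3], [246, 169, 15, 20]), (np.int32(3), [259.0, 191.0], [259, 190, 1, 3])]
[0.5255705  0.05035243 0.29669507]
```

The slit between the shut fingers shows the bar beneath them. The real fingertips are therefore about 25 mm higher than I assumed, and they closed above the bar. I'll open, go 28 mm lower and grip again.

Request:
servo_tool([
  [[0,0,0],[0,0,0],0],
  [[0,0,0],[0,0,0],0],
  [[0,0,0],[0,0,0],0],
  [[0,0,0],[0,0,0],0],
  [[0,0,0],[0,0,0],0],
  [[0,0,0],[0,0,0],0],
  [[0,0,0],[0,0,0],0],
])

```text
time: 19.35
eef_pos: [0.4975, -0.0149, 0.1039]
tool_rot: [-0.0, 0.84, 0.543, -0.0]
ft_force: [-0.8, -0.4, 0.4]
gripper_width: 0.0486
finger_force: 0.0
```

Request:
servo_tool([
  [[0,0,0],[0,0,-0.15],0],
  [[0,0,0],[0,0,-0.15],0],
  [[0,0,0],[0,0,0],0],
])

```text
time: 19.65
eef_pos: [0.4965, -0.0149, 0.0874]
tool_rot: [-0.0, 0.84, 0.543, -0.001]
ft_force: [-0.0, -0.2, 0.1]
gripper_width: 0.0723
finger_force: 0.0
```

Request:
servo_tool([
  [[0,0,0],[0,0,-0.15],0],
  [[0,0,0],[0,0,-0.11],0],
  [[0,0,0],[0,0,0],1],
  [[0,0,0],[0,0,0],1],
  [[0,0,0],[0,0,0],1],
  [[0,0,0],[0,0,0],1],
  [[0,0,0],[0,0,0],1],
  [[0,0,0],[0,0,0],1],
  [[0,0,0],[0,0,0],1],
  [[0,0,0],[0,0,0],1],
  [[0,0,0],[0,0,0],1],
  [[0,0,0],[0,0,0],1],
])

```text
time: 20.85
eef_pos: [0.4975, -0.0149, 0.0758]
tool_rot: [-0.0, 0.84, 0.543, -0.0]
ft_force: [0.1, -0.3, -0.1]
gripper_width: 0.0149
finger_force: 0.0
```

Request:
servo_tool([
  [[0,0,0],[0,0,0],1],
  [[0,0,0],[0,0,0],1],
  [[0,0,0],[0,0,0],1],
])

```text
time: 21.15
eef_pos: [0.4975, -0.0149, 0.0758]
tool_rot: [-0.0, 0.84, 0.543, -0.0]
ft_force: [-0.0, -0.2, -0.3]
gripper_width: 0.0067
finger_force: 50.0
```

Request:
servo_tool([
  [[0,0,0],[0,0,0.3],1],
  [[0,0,0],[0,0,0.7],1],
  [[0,0,0],[0,0,0.8],1],
  [[0,0,0],[0,0,0.8],1],
  [[0,0,0],[0,0,0.7],1],
  [[0,0,0],[0,0,0.43],1],
  [[0,0,0.47],[-0.255,-0.179,0],1],
  [[0,0,0.47],[-0.255,-0.179,0],1],
  [[0,0,0.47],[-0.255,-0.179,0],1],
  [[0,0,0.47],[-0.255,-0.179,0],1],
  [[0,0,0.47],[-0.255,-0.179,0],1],
  [[0,0,0.46],[-0.255,-0.179,0],1],
])

```text
time: 22.35
eef_pos: [0.4203, -0.069, 0.2621]
tool_rot: [-0.0, 0.773, 0.635, -0.0]
ft_force: [0.6, 0.3, -1.6]
gripper_width: 0.0062
finger_force: 50.0
```

Request:
servo_tool([
  [[0,0,0],[0,0,0],1],
  [[0,0,0],[0,0,0],1],
])

```text
time: 22.55
eef_pos: [0.4212, -0.0684, 0.2624]
tool_rot: [-0.0, 0.774, 0.634, 0.0]
ft_force: [0.2, 0.9, -1.7]
gripper_width: 0.0066
finger_force: 50.0
```

Run:
```python
from h import *
s=get_state();im=snapshot("wrist")[:,:,::-1];sc=snapshot("scene")[:,:,::-1];cv2.imwrite("pics/w7.png",im)
print(s["eef_pos"],s["tool_rot"],s["gripper_width"],s["joint_positions"].round(2))
cv2.imwrite("pics/v7.png",np.hstack([cv2.resize(im,(400,300)),cv2.resize(sc[90:210,180:340],(400,300))]))
```

```text
[ 0.42117191 -0.06836125  0.26240418] [-7.99517967e-05  7.73575005e-01  6.33704615e-01  4.07440676e-04] 0.006616594001688606 [-0.56 -0.22  0.53  1.88  0.11  1.46 -0.26]
```

View pics/v7.png

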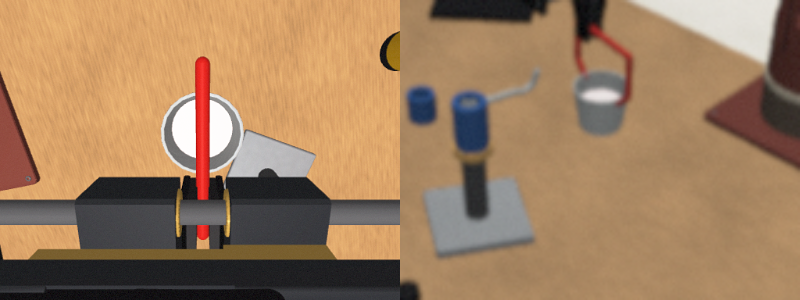

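The strainer hangs upright in the grip with its bar along the tool's x, and the hook is clear beside it. I'll check the hook's angle and the bar's position numerically.

Run:
```python
from h import *
s=get_state();e=s["eef_pos"]
# bar now
im=cv2.imread("pics/w7.png");h=cv2.cvtColor(im,cv2.COLOR_BGR2HSV)
m=cv2.inRange(h,(0,170,80),(7,255,255))|cv2.inRange(h,(172,170,80),(180,255,255));m[225:]=0;m[:,:200]=0;m[:,320:]=0
v,u=np.nonzero(m);print(v.min(),v.max())
vx,vy,x0,y0=cv2.fitLine(np.c_[u,v].astype(np.float32),2,0,.01,.01).ravel()
q=[ray("wrist",(x0+(t-y0)*vx/vy,t),.218) for t in(v.min(),200)];d=(q[0]-q[1])[:2];d/=np.linalg.norm(d)
print("bar end",q[0],"yaw",np.degrees(np.arctan2(d[1],d[0])),"mid",q[0][:2]-d*.054,"width px",[(v==t).sum() for t in(100,180)])
# hook in the w3 picture: pose then rebuilt from camera-in-tool
from scipy.spatial.transform import Rotation as R
c=dict(calibration("wrist"));P=np.array(c["pose"]);T0=np.eye(4);T0[:3,:3]=R.from_quat(np.roll(s["tool_rot"],-1)).as_matrix();T0[:3,3]=e
T3=np.eye(4);T3[:3,:3]=R.from_quat([.818202745,.574929771,0,0]).as_matrix();T3[:3,3]=[.47941,-.05879,.3039]
c["pose"]=T3@np.linalg.inv(T0)@P
w=cv2.imread("pics/w3.png");g=cv2.cvtColor(w,cv2.COLOR_BGR2HSV)
mm=((g[...,1]<50)&(g[...,2]>110)).astype(np.uint8);mm[:288]=0;mm[312:]=0;mm[:,:222]=0;mm[:,320:]=0
vv,uu=np.nonzero(mm)
for a in range(228,316,8):
    r=vv[uu==a]; 
    if len(r): print(a,r.min(),r.max())
ctr=np.array([.5125,-.180])
for z,name in((.206,"tip"),):
    for a in((235,300),(236,298)):
        p=ray("wrist",a,z,c)[:2]-ctr;print(name,a,p,np.hypot(*p),np.degrees(np.arctan2(p[1],p[0])))
t=np.radians(168.75)
for r,z in((.099,.206),(.078,.184),(.03,.19)):print(r,proj("wrist",[*(ctr+r*np.array([np.cos(t),np.sin(t)])),z],c))
```

```text
73 224
bar end [0.43812223 0.02011071 0.218     ] yaw 78.68095605699389 mid [ 0.42752354 -0.03283896] width px [np.int64(19), np.int64(17)]
236 301 305
244 289 295
252 288 292
260 288 291
268 288 291
276 288 290
284 288 290
292 288 289
300 288 288
tip (235, 300) [-0.09303042  0.025134  ] 0.09636584489003526 164.881364402365
tip (236, 298) [-0.0913726   0.02681346] 0.09522558957457669 163.64557342024798
0.099 [233.19647832 306.35378171]
0.078 [255.12169076 291.22228855]
0.03 [302.73966328 287.95660339]
```

Run:
```python
from h import *
s=get_state();e=s["eef_pos"];d=np.array([np.cos(np.radians(78.7)),np.sin(np.radians(78.7))])
im=cv2.imread("pics/w7.png");h=cv2.cvtColor(im,cv2.COLOR_BGR2HSV)
m=cv2.inRange(h,(0,170,80),(7,255,255))|cv2.inRange(h,(172,170,80),(180,255,255));m[225:]=0;m[:,:200]=0;m[:,320:]=0
v,u=np.nonzero(m);x0=u[v<90].mean();print(x0)
for z in(.296,.3066):
    q=ray("wrist",(x0,v.min()),z)[:2];print(z,"mid-TCP along bar",(q-d*.054-e[:2])@d,"across",np.cross(d,q-e[:2]))
```

```text
258.94076655052265
0.296 mid-TCP along bar 0.02964114037517706 across 0.0008722917822552266
0.3066 mid-TCP along bar 0.028814773710642054 across 0.0008720348199262318<stdin>:7: DeprecationWarning: Arrays of 2-dimensional vectors are deprecated. Use arrays of 3-dimensional vectors instead. (deprecated in NumPy 2.0)
```

The bar is level at z ≈ 0.307, because I had the sign of the bar-to-TCP height wrong. I'll lower it here, clear of the hook, then slide in front of the tip.

Request:
servo_tool([
  [[0,0,0],[0,0,-0.4],1],
  [[0,0,0],[0,0,-0.5],1],
  [[0,0,0],[0,0,-0.5],1],
  [[0,0,0],[0,0,-0.37],1],
  [[0,0,0],[0,0,0],1],
])

```text
time: 23.15
eef_pos: [0.4197, -0.0683, 0.1716]
tool_rot: [-0.001, 0.773, 0.634, -0.002]
ft_force: [0.0, 0.2, -1.2]
gripper_width: 0.0064
finger_force: 50.0
```

Request:
servo_tool([
  [[0,0,0],[-0.075,-0.29,0],1],
  [[0,0,0],[-0.075,-0.29,0],1],
  [[0,0,0],[-0.075,-0.29,0],1],
  [[0,0,0],[-0.075,-0.29,0],1],
  [[0,0,0],[-0.075,-0.29,0],1],
  [[0,0,0],[-0.075,-0.29,0],1],
  [[0,0,0],[-0.075,-0.29,0],1],
  [[0,0,0],[-0.075,-0.29,0],1],
  [[0,0,0],[0,0,0],1],
  [[0,0,0],[0,0,0],1],
])

```text
time: 24.15
eef_pos: [0.391, -0.185, 0.1743]
tool_rot: [0.0, 0.774, 0.633, 0.001]
ft_force: [-0.4, 0.4, -0.2]
gripper_width: 0.0067
finger_force: 50.0
```

Request:
servo_tool([
  [[0,0,0],[0.16,-0.031,0],1],
  [[0,0,0],[0.16,-0.031,0],1],
  [[0,0,0],[0,0,0],1],
])

```text
time: 24.45
eef_pos: [0.4084, -0.1874, 0.1739]
tool_rot: [0.0, 0.773, 0.634, -0.0]
ft_force: [-0.1, -0.5, -1.1]
gripper_width: 0.0059
finger_force: 50.0
```

Request:
servo_tool([
  [[0,0,0],[0.16,-0.031,0],1],
  [[0,0,0],[0.16,-0.031,0],1],
  [[0,0,0],[0.16,-0.031,0],1],
  [[0,0,0],[0,0,0],1],
  [[0,0,0],[0,0,0],1],
])

```text
time: 24.95
eef_pos: [0.4309, -0.1925, 0.1737]
tool_rot: [-0.0, 0.773, 0.634, -0.001]
ft_force: [-0.9, 0.3, -1.7]
gripper_width: 0.0067
finger_force: 50.0
```

Run:
```python
from h import *
s=get_state();print(s["eef_pos"],s["ft_force"]);im=snapshot("wrist")[:,:,::-1];cv2.imwrite("pics/w8.png",im)
g=cv2.cvtColor(im,cv2.COLOR_BGR2HSV)
t=np.radians(168.75);ctr=np.array([.5125,-.180]);hx=np.array([np.cos(t),np.sin(t)])
for r,z in((.099,.206),(.09,.196),(.078,.184),(.06,.19),(.04,.19)):print(r,proj("wrist",[*(ctr+r*hx),z]))
mid=s["eef_pos"][:2]+.0288*np.array([-hx[1],hx[0]])*-1;print("mid r",(mid-ctr)@hx,proj("wrist",[*mid,.222]))
# classes along rows: R red, G grey-bright, B blue, . wood, k dark
for v in range(120,236,4):
    row=""
    for u in range(200,400,3):
        H,S,V=map(int,g[v,u]); row+= "k" if V<60 else "R" if S>150 and(H<8 or H>172) else "B" if 100<H<125 and S>120 else "G" if S<60 else "."
    print(v,row)
```

```text
[ 0.43092341 -0.19247861  0.17365513] [-0.90632751  0.27509649 -1.66502948]
0.099 [216.7291493  194.76061609]
0.09 [236.6691677  189.64803144]
0.078 [260.08583278 184.20517023]
0.06 [294.2030625  186.76681872]
0.04 [332.08008628 186.70604876]
mid r 0.07757466813171235 [261.27219312 202.75749707]
120 ...............GGRRRRRRGGGGGGGGGGGGGGGGGGGGGGGGGGGGGGGGGGGGGGGGGGGG
124 ............GGGGGRRRRRRGGGGGGGGGGGGGGGGGGGGGGGGGGGGGGGGGGGGGGGGGGGG
128 ..........GGGGGGGRRRRRRGGGGGGGGGGGGGGGGGGGGGGGGGGGGGGG......GGGGGGG
132 ........GGGGGGGGGRRRRRRGGGGGGGGGGGGGGGGGGGGGkkkkGG..............GGG
136 .......GGGGGGGGGGRRRRRRGGGGGGGGGGGGGGGGGGGkkkkkkk.....BBBBBBBBBBBGG
140 ......GGGGGGGGGGGRRRRRRGGGGGGGGGGGGGGGGGGkkkkkk.....BBBBBBBBBBBBBBB
144 .....GGGGGGGGGGGGRRRRRRGGGGGGGGGGGGGGGGGGkkkkk.....BBBBBBBBBBBBBBBB
148 ....GGGGGGGGGGGGGRRRRRRGGGGGGGGGGGGGGGGGGkkkk.....BBBBBBBBBBBBBBBBB
152 ....GGGGGGGGGGGGGRRRRRRGGGGGGGGGGGGGGGGGGkkkG...BBBBBBBBBBBBBBBBBBB
156 ...GGGGGGGGGGGGGGRRRRRRGGGGGGGGGGGGGGGGGGGkk....BBBBBBBBBBBBBBBBBBB
160 ...GGGGGGGGGGGGGGRRRRRRGGGGGGGGGGGGGGGGGGGGk.....BBBBBBBBBBBBBBBBBB
164 ...GGGG
[... 584 characters left out ...]
GGRRRRRRGGGGGGGGGGGGGGGGGGGGGGGGGGG....BBBBBBBBBGGGG
200 ......GGGGGGGGGGGRRRRRRGGGGGGGGGGGG.GGGGGGGGGGGGGGGG...BBBBBBBBGGGG
204 .......GGGGGGGGGGRRRRRRGGGGGGGGGG......GGGGGGGGGGGGGGGGGBBBBBBBBBGG
208 ........GGGGGGGGGRRRRRRGGGGGGGGG...........GGGGGGGGGGGGGG.BBBBBBBBB
212 ..........GGGGGGGRRRRRRGGGGGGGG................GGGGGGGGGG..BBBBBBBB
216 ............GGGGGRRRRRRGGGGG.......................GGGGGG...BBBBBBB
220 ................GRRRRRRGG..............................G......BBBBB
224 .................RRRRRR.........................................GBB
228 kkkkkkkkkk..kkkkkRRRRRRkkkkk..kkkkkkkkkkkkkkkkkkkkkkkkkkkkkkkkkkk..
232 kkkkkkkkkk..kkkkkRRRRRRkkkkkk.kkkkkkkkkkkkkkkkkkkkkkkkkkkkkkkkkkkk.
```

Request:
servo_tool([
  [[0,0,0],[0,0,-0.15],1],
  [[0,0,0],[0,0,-0.15],1],
  [[0,0,0],[0,0,-0.15],1],
  [[0,0,0],[0,0,-0.06],1],
  [[0,0,0],[0,0,0],1],
])

```text
time: 25.5
eef_pos: [0.4306, -0.1922, 0.1477]
tool_rot: [-0.0, 0.773, 0.634, -0.0]
ft_force: [-0.8, -0.7, -1.4]
gripper_width: 0.0062
finger_force: 50.0
```

Request:
servo_tool([
  [[0,0,0],[0,0,-0.04],1],
  [[0,0,0],[0,0,0],1],
])

```text
time: 25.7
eef_pos: [0.4311, -0.1924, 0.1463]
tool_rot: [0.0, 0.773, 0.634, 0.0]
ft_force: [0.4, -0.6, -0.8]
gripper_width: 0.0063
finger_force: 50.0
```

Request:
servo_tool([
  [[0,0,0],[0,0,-0.03],1],
  [[0,0,0],[0,0,0],1],
])

```text
time: 25.9
eef_pos: [0.431, -0.1923, 0.1448]
tool_rot: [0.0, 0.773, 0.634, 0.0]
ft_force: [0.2, 0.8, -1.0]
gripper_width: 0.0065
finger_force: 50.0
```

Request:
servo_tool([
  [[0,0,0],[0,0,-0.02],1],
  [[0,0,0],[0,0,0],1],
])

```text
time: 26.1
eef_pos: [0.4311, -0.1924, 0.1438]
tool_rot: [0.0, 0.773, 0.634, 0.0]
ft_force: [0.8, -0.9, -1.4]
gripper_width: 0.0064
finger_force: 50.0
```

Request:
servo_tool([
  [[0,0,0],[0,0,-0.02],1],
  [[0,0,0],[0,0,0],1],
])

```text
time: 26.3
eef_pos: [0.4308, -0.1923, 0.1428]
tool_rot: [-0.0, 0.773, 0.634, -0.0]
ft_force: [-1.2, 0.2, 0.5]
gripper_width: 0.0064
finger_force: 50.0
```

Request:
servo_tool([
  [[0,0,0],[0,0,-0.02],1],
  [[0,0,0],[0,0,0],1],
  [[0,0,0],[0,0,0],1],
])

```text
time: 26.6
eef_pos: [0.4308, -0.1923, 0.1418]
tool_rot: [-0.0, 0.773, 0.634, -0.0]
ft_force: [-2.9, 0.4, 2.8]
gripper_width: 0.0063
finger_force: 50.0
```

Request:
servo_tool([
  [[0,0,0],[0,0,0.015],1],
  [[0,0,0],[0,0,0],0.65],
  [[0,0,0],[0,0,0],0.65],
  [[0,0,0],[0,0,0],0.65],
  [[0,0,0],[0,0,0],0.65],
  [[0,0,0],[0,0,0],0.65],
  [[0,0,0],[0,0,0],0.65],
  [[0,0,0],[0,0,0],0.65],
])

```text
time: 27.4
eef_pos: [0.431, -0.1924, 0.1426]
tool_rot: [0.0, 0.773, 0.634, -0.0]
ft_force: [-0.3, 0.6, 1.0]
gripper_width: 0.03
finger_force: 0.0
```

```bash
cat > look.py <<'E'
from h import *
import sys
s=get_state();print(s["time"],s["eef_pos"],s["ft_force"],s["gripper_width"])
im=snapshot("wrist")[:,:,::-1];g=cv2.cvtColor(im,cv2.COLOR_BGR2HSV)
m=cv2.inRange(g,(0,170,80),(7,255,255))|cv2.inRange(g,(172,170,80),(180,255,255));m[225:]=0;m[:,:200]=0;m[:,310:]=0
v,u=np.nonzero(m)
if len(v):
    x=u[v<v.min()+12].mean();print("far end px",x,v.min());q=ray("wrist",(x,v.min()),.188);vx,vy,_,_=cv2.fitLine(np.c_[u,v].astype(np.float32),2,0,.01,.01).ravel();print(q,"img tilt",np.degrees(np.arctan2(vx,-vy)))
for n in("top","scene"):
    im=snapshot(n)[:,:,::-1];h=cv2.cvtColor(im,cv2.COLOR_BGR2HSV)
    print(n,[b for b in blobs(h,(0,150,80),(8,255,255),3)+blobs(h,(172,150,80),(180,255,255),3) if 180<b[1][0]<340 and 100<b[1][1]<280])
E
python3 look.py
```

```text
27.4 [ 0.43103544 -0.19236492  0.142594  ] [-0.33275387  0.61742624  1.00436811] 0.03000122496327654
far end px 252.85310734463278 72
[ 0.44402485 -0.11016684  0.188     ] img tilt 178.17879
top [(np.int32(25), [294.6, 226.9], [291, 225, 9, 5]), (np.int32(3), [312.0, 229.0], [311, 229, 3, 1])]
scene [(np.int32(55), [230.4, 125.5], [221, 118, 19, 21]), (np.int32(7), [222.0, 133.0], [221, 131, 3, 5]), (np.int32(7), [238.4, 141.7], [238, 140, 2, 4])]
```

Request:
servo_tool([
  [[0,0,0],[0,0,0.15],0.65],
  [[0,0,0],[0,0,0.2],0.65],
  [[0,0,0],[0,0,0.4],0.65],
  [[0,0,0],[0,0,0.6],0.65],
  [[0,0,0],[0,0,0.6],0.65],
  [[0,0,0],[0,0,0.6],0.65],
  [[0,0,0],[0,0,0.3],0.65],
  [[0,0,0],[0,0,0],0.65],
])

```text
time: 28.35
eef_pos: [0.4322, -0.1928, 0.288]
tool_rot: [0.001, 0.773, 0.634, 0.002]
ft_force: [-0.3, -0.7, 0.5]
gripper_width: 0.0303
finger_force: 0.0
```

```bash
sed -i 's/m\[225:\]=0;m\[:,:200\]=0;m\[:,310:\]=0/m[225:]=0;m[:,:180]=0;m[:,310:]=0/' look.py; python3 look.py
python3 - <<'E'
from h import *
t=np.radians(168.75);c=np.array([.5125,-.180]);hx=np.array([np.cos(t),np.sin(t)]);by=np.array([hx[1],-hx[0]]);mid=c+.078*hx
for o in(-.054,.054):
    for n in("wrist","top","scene"):print(o,n,proj(n,[*(mid+o*by),.188]).round(1))
im=snapshot("scene");h=cv2.cvtColor(im,cv2.COLOR_RGB2HSV)
print([b for b in blobs(h,(100,120,40),(125,255,255)) if 150<b[1][0]<340 and 80<b[1][1]<260]);print("collar top/bottom pred",proj("scene",[*c,.195]),proj("scene",[*c,.13]))
for z in(.130,.138):
    P=[[c[0]+.022*np.cos(a),c[1]+.022*np.sin(a),zz] for a in np.arange(0,6.28,.2) for zz in(z,z+.065)];q=np.array([proj("scene",p) for p in P]);print(z,q.min(0),q.max(0))
E
```

```text
28.35 [ 0.43218178 -0.19281155  0.2879512 ] [-0.29954785 -0.68324793  0.52998326] 0.0302941818790268
far end px 254.33333333333334 87
[ 0.4435473  -0.11004007  0.188     ] img tilt 178.28902
top [(np.int32(25), [295.0, 226.9], [292, 225, 8, 5]), (np.int32(4), [312.5, 229.0], [311, 229, 4, 1]), (np.int32(9), [318.8, 230.1], [317, 229, 5, 3])]
scene [(np.int32(62), [229.1, 125.0], [220, 117, 19, 22]), (np.int32(7), [222.0, 133.0], [221, 131, 3, 5])]
-0.054 wrist [260. 216.]
-0.054 top [333.5 233.2]
-0.054 scene [219.5 115.9]
0.054 wrist [259.9  88.5]
0.054 top [292.6 224.5]
0.054 scene [237.9 131.7]
[(np.int32(102), [188.2, 131.5], [184, 126, 9, 13]), (np.int32(209), [208.0, 138.7], [202, 127, 13, 23])]
collar top/bottom pred [206.8946392  129.58268926] [208.13354663 146.67797111]
0.13 [199.6810628  125.56489367] [215.0918157 150.8912575]
0.138 [199.49146729 123.38996989] [214.972688   148.84061348]
```

Pixels match the home collar and the hanging strainer. I'll back away, let it settle, check once more and hand in.

Request:
servo_tool([
  [[0,0,0],[0,0,0.4],0.65],
  [[0,0,0],[0,0.2,0.4],0.65],
  [[0,0,0],[0,0.4,0.2],0.65],
  [[0,0,0],[0,0.4,0],0.65],
  [[0,0,0],[0,0.4,0],0.65],
  [[0,0,0],[0.2,0.4,0],0.65],
  [[0,0,0],[0.2,0.4,0],0.65],
  [[0,0,0],[0.2,0.4,0],0.65],
  [[0,0,0],[0,0,0],0.65],
  [[0,0,0],[0,0,0],0.65],
])

```text
time: 29.55
eef_pos: [0.4609, -0.0623, 0.3345]
tool_rot: [-0.0, 0.773, 0.634, -0.001]
ft_force: [-1.0, -0.3, -0.5]
gripper_width: 0.0305
finger_force: 0.0
```

```bash
python3 look.py; python3 -c "
from cell import *
print(close_job())"
```

```text
29.55 [ 0.46094268 -0.06225632  0.33447119] [-0.98862129 -0.2515947  -0.46063362] 0.0304537970733365
far end px 254.45454545454547 207
[ 0.44867151 -0.09437544  0.188     ] img tilt 4.7045016
top []
scene [(np.int32(64), [229.8, 126.1], [220, 117, 19, 26]), (np.int32(7), [222.0, 133.0], [221, 131, 3, 5])]
the job is handed in; nothing more can be done
None
```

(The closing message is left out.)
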